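Try and sort sanded barrel bolts

ROBOT

A 6-joint arm with a two-finger parallel gripper is mounted at the origin on the work surface. World frame = base frame: x ahead of the robot, y to its left, z up, the work surface at z = 0. Lengths are in m, angles in rad, forces in N, time in s.
With the tool pointing down it reaches from about 0.3 to 0.775 m from the base axis. Payload 14.6 kg.
Tool frame: the origin (TCP) lies at the very end of the fingers, on their centre line; the grasp point (between the pads) lies 19 mm behind it; z points along the fingers, y is the line along which they close (so a half turn about z gives the same grasp; the last joint's range is limited). The gripper opens to 85 mm and grips with 20 to 120 N. Pads are 22 mm wide; open, the fingers measure 114 mm over their backs; the gripper's body (76 mm by 85 mm) begins 54 mm behind the grasp point. The pads swing forward as they close: fully open they stand 13 mm farther back than shut.
Start: joints at [1.21, 0.3, 1.521, -0, 1.321, -0.067], TCP at [0.159, 0.526, 0.231] pointing down, gripper open.
Joint ranges: [-3.03, 3.03], [-0.79, 2.21], [0.23, 2.52], [-1.04, 4.18], [0, 3.07], [-2.55, 2.55]. Speed limits (rad/s): [2.22, 2.22, 2.57, 3.14, 3.14, 3.14].

INTERFACE

Orientations are given as a unit quaternion [x, y, z, w].
In Python, from cell import env, cams, job, models gives the robot as it stands.
- The arm moves only by the tool servo_tool, never from a script. Its argument "deltas" is one flat list of numbers, 7 for each row, row after row: the turn, a rotation vector about the world's x, y, z in degrees, then the shift along the world's x, y, z in mm, then the closure, from 0 (fully open) to 1 (shut). A call has 1 to 12 rows; each row is the pose to reach, as a shift and turn from the pose commanded when the call began; what a row does not reach only later rows make up. A row lasts 1/8 s, in which the tool goes at most 62.5 mm and 10.7 degrees, less where a joint would pass 70% of its speed; a pose out of reach is approached as far as the arm can. A call with a gripper value outside its range is refused whole. The fingers move at their own pace and stop on an object; "newtons" is the grip in N (left out, the last holds). Time passes only in rows, so rows that repeat a pose let the fingers close. It gives the time, the measured TCP pose, the force, the opening and the grip force at its end, in the units of the state.
- env.get_state(): the state, without advancing time (a new reading comes with each control period).
- cams.capture(name): name is "side" or "top"; returns the picture (480x640x3 uint8, blue, green, red); there is no depth.
- cams.camera_info(name): a dict with "K" (3x3 intrinsics, pixels), "dist_coeffs" ([k1, k2, p1, p2, k3] as OpenCV has them; the pictures are not rectified), "rvec" (rotation vector, rad) and "tvec" (3), from world to camera coordinates, as OpenCV has them. Camera axes: x right, y down, z forward; pixel columns grow to the right and rows downward; lengths in m; the calibration is good to about 2 mm. A picture is of the moment at which its call begins. camera_info takes no time and is no camera call.
- job.finish_job(): hands the job in; it is judged then, once.
Trained networks look in the newest picture that a camera, given by its name, has taken for a name from the list of things; names that differ only in an ending like _2 or _b are one class to them, and where a whole thing is asked for, a point or a joint stands for the part that bears it (a point fixed in the world has none). Each returns a list of dicts, best first, with "confidence" (0 to 1); they miss things now and then, are a little off and sometimes report something else, mostly with a low value. They report only what shows in the picture. A call takes as long as a camera call.
- models.find_in(camera, query): "extent" ([left, top, width, height] in pixels, round what is visible of it).
- models.place_of(camera, query): "point" ([row, column] in pixels: a listed point, or the origin of a listed thing).
The state is a dict: "time": time; "joint_positions": joint angles; "qd": joint speeds; "tau": joint torques, N m; "ee_pos": TCP position; "tool_rot": TCP orientation; "ft_force": force on the tool from outside, world axes, zero at the start; "ft_torque": the same for the moment, N m; "width": finger opening in m; "grasp_force": force on a finger pad.
Only numpy, scipy, OpenCV 4.12 (cv2) and the standard library are available. Lean on these libraries where they do the work, as an engineer would, in place of code of your own. Each camera call takes 0.05 s, during which the arm holds its last target. There are 200 camera calls.

TASK

These three barrel bolts have come from the sanding wheel with their bolts drawn out. Try each one by pressing its nose against the wooden stop rail, without forcing it: those whose bolt slides fully home are good and go in the blue tray, and the one that sticks part-way, pushed in as far as it will go, goes in the yellow tray for more sanding. Lay them flat on the tray floor, plate down and side by side, do not drop them, and leave the other things on the bench where they are.

Things in the scene. Friction and masses are not known exactly. Their poses are not given: they have to be found in the camera images.
- latch_a: One of three like barrel bolts, loose, plate down, some 270 g. Steel plate 140 (x) x 40 (y) x 4; on it a guide 22 wide: solid front block from x = +10 to +68, top 24 above the plate's underside (grip here across y), behind it a slot between cheeks 20 high. The brass bolt's knob, 15 across, top 36 high, slides in the slot from x = -46 (home) to 0. Origin: centre of plate's underside; x towards the nose, z up.
- latch_b: One of three like barrel bolts, loose, plate down, some 270 g. Steel plate 140 (x) x 40 (y) x 4; on it a guide 22 wide: solid front block from x = +10 to +68, top 24 above the plate's underside (grip here across y), behind it a slot between cheeks 20 high. The brass bolt's knob, 15 across, top 36 high, slides in the slot from x = -46 (home) to 0. Origin: centre of plate's underside; x towards the nose, z up.
- latch_c: One of three like barrel bolts, loose, plate down, some 270 g. Steel plate 140 (x) x 40 (y) x 4; on it a guide 22 wide: solid front block from x = +10 to +68, top 24 above the plate's underside (grip here across y), behind it a slot between cheeks 20 high. The brass bolt's knob, 15 across, top 36 high, slides in the slot from x = -46 (home) to 0. Origin: centre of plate's underside; x towards the nose, z up.
- nose_a (a point): Tip of the round brass bolt (13 diameter, axis 14 above the plate's underside) of latch_a. In that body's frame at x = 100 to 116 at the start, 74 when fully home, 4 proud of the plate's end. Slides with 3 to 5 N friction and stays where left. Two of the three go fully home; one is seized and stops dead at x = 88. It looks like the others: only trying tells.
- nose_b (a point): Tip of the round brass bolt (13 diameter, axis 14 above the plate's underside) of latch_b. In that body's frame at x = 100 to 116 at the start, 74 when fully home, 4 proud of the plate's end. Slides with 3 to 5 N friction and stays where left. Two of the three go fully home; one is seized and stops dead at x = 88. It looks like the others: only trying tells.
- nose_c (a point): Tip of the round brass bolt (13 diameter, axis 14 above the plate's underside) of latch_c. In that body's frame at x = 100 to 116 at the start, 74 when fully home, 4 proud of the plate's end. Slides with 3 to 5 N friction and stays where left. Two of the three go fully home; one is seized and stops dead at x = 88. It looks like the others: only trying tells.
- rail: Wooden stop rail, fixed, 360 long (y) x 45 thick (x) x 40 high. Origin: middle of the bottom edge of the upright face that looks towards the robot; that face is the plane x = 0 of this frame, the wood lies at x = 0 to 45; +x points away from the robot. Press a nose square on it: 10 to 15 N is plenty to tell; over 40 N counts as forcing.
- blue_tray: Shallow open blue plastic tray, fixed to the bench, outer 210 (x) x 172 (y) x 18 high, walls and floor 4 thick, inner floor 202 x 164 and 4 above the bench. Origin: centre of its underside; z up. It has room for two barrel bolts side by side, lengthwise along x. For the good ones.
- yellow_tray: Shallow open yellow plastic tray, fixed to the bench, outer 210 (x) x 172 (y) x 18 high, walls and floor 4 thick, inner floor 202 x 164 and 4 above the bench. Origin: centre of its underside; z up. It has room for two barrel bolts side by side, lengthwise along x. For the one that sticks.
- flap_wheel: Bystander: brown abrasive flap wheel standing on its flat side, 82 in diameter, 46 high; origin at the centre of its underside.
- tape_roll: Bystander: green roll of tape lying flat, 92 in diameter, 24 high; origin at the centre of its underside.
- sanding_block: Bystander: cork sanding block 70 x 115 x 28; origin at the centre of its underside.

How it is judged:
By the outcome, as a careful person would: the job done as asked, in the order asked, and still so for the second after the job is handed in, with the robot touching nothing.
It also fails if it takes over 72 s, if anything falls off the work surface, if the arm or the gripper's body presses on something with over 40 N, if the wrist force passes 120 N, or if a joint passes its speed limit or range.

## Working session

There is one attempt and no reset: what is moved stays moved. The work goes in short steps, Python scripts to look and compute and a tool call to move; the robot and the scene stay as the last step left them, time stands still between calls to the robot, and variables do not carry over. Pictures are saved under pics/ and viewed, at most 10 in all, crops included, and the job is handed in when it is done.

Besides the shell and the picture viewer there is one more tool, called after ">>>" as a command line: name --argument value ..., lists and objects as JSON in quotes. servo_tool: Moves the arm, as the interface text tells. Its arguments: {"type":"object","properties":{"deltas":{"type":"array"},"newtons":{"type":"number"}},"required":["deltas"]}

```bash
mkdir -p pics; cat > h.py <<'E'
import numpy as np, cv2
from cell import env, cams, job, models
def ray(cam,u,v,z):
    i=cams.camera_info(cam);K=np.array(i["K"]);d=np.array(i["dist_coeffs"])
    R=cv2.Rodrigues(np.array(i["rvec"],float))[0];t=np.array(i["tvec"],float).ravel()
    p=cv2.undistortPoints(np.array([[[u,v]]],float),K,d).ravel()
    c=-R.T@t;r=R.T@np.array([p[0],p[1],1]);return c+r*(z-c[2])/r[2]
def proj(cam,P):
    i=cams.camera_info(cam)
    return cv2.projectPoints(np.array(P,float).reshape(-1,3),np.array(i["rvec"],float),np.array(i["tvec"],float),np.array(i["K"]),np.array(i["dist_coeffs"]))[0].reshape(-1,2)
E
python3 - <<'E'
from h import *
for c in ("top","side"):
    cv2.imwrite(f"pics/{c}0.png",cams.capture(c))
Z=dict(latch_a=0,nose_a=.014,rail=0,blue_tray=0,yellow_tray=0,flap_wheel=0,tape_roll=0,sanding_block=0)
for c in ("top","side"):
  for n,z in Z.items():
    for r in models.place_of(c,n)[:4]:
        v,u=r["point"]; print(c,n,round(r["confidence"],2),[round(u),round(v)],(ray(c,u,v,z)[:2]*1000).round())
print(env.get_state()["tool_rot"],env.get_state()["width"],env.get_state()["time"])
E
```

```text
top latch_a 0.91 [371, 308] [ 461. -104.]
top latch_a 0.8 [438, 277] [ 523. -244.]
top latch_a 0.67 [505, 311] [ 452. -379.]
top nose_a 0.64 [437, 226] [ 629. -244.]
top nose_a 0.64 [374, 256] [ 567. -111.]
top nose_a 0.49 [503, 257] [ 562. -377.]
top rail 0.79 [331, 198] [694. -23.]
top blue_tray 0.57 [246, 291] [499. 155.]
top yellow_tray 0.89 [154, 283] [516. 347.]
top flap_wheel 0.66 [149, 202] [691. 364.]
top tape_roll 0.78 [202, 186] [723. 251.]
top sanding_block 0.59 [487, 182] [ 727. -356.]
side latch_a 0.76 [282, 322] [464. -97.]
side latch_a 0.69 [338, 447] [ 456. -372.]
side latch_a 0.61 [337, 369] [ 517. -242.]
side nose_a 0.73 [387, 340] [ 631. -234.]
side nose_a 0.61 [400, 424] [ 567. -388.]
side nose_a 0.54 [327, 306] [ 560. -111.]
side rail 0.9 [367, 260] [707. -20.]
side blue_tray 0.76 [258, 239] [499. 152.]
side blue_tray 0.53 [329, 304] [571. -97.]
side yellow_tray 0.96 [240, 190] [519. 349.]
side yellow_tray 0.6 [462, 377] [ 722. -357.]
side flap_wheel 0.93 [296, 168] [695. 377.]
side tape_roll 0.81 [324, 189] [726. 258.]
side sanding_block 0.69 [463, 376] [ 726. -356.]
side sanding_block 0.66 [292, 168] [684. 378.]
side sanding_block 0.52 [325, 190] [727. 250.]
side sanding_block 0.43 [283, 324] [ 463. -103.]
[ 1.46398586e-01  9.89225683e-01 -3.68510165e-05 -2.21123646e-05] 0.08561213770173785 0.9
```

View pics/top0.png

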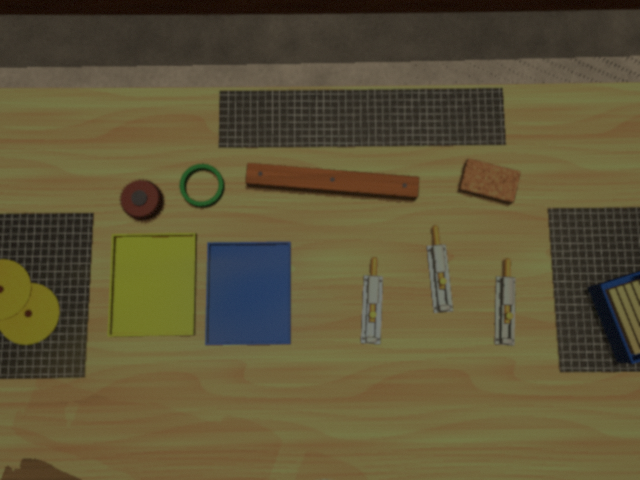

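View pics/side0.png

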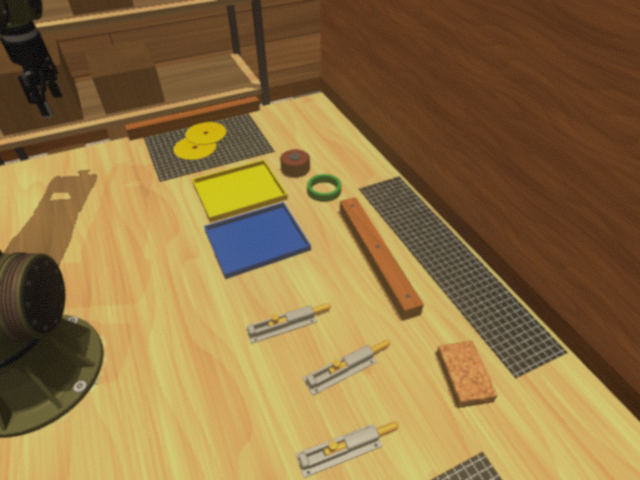

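The top view shows three latches at about (372,308), (440,277) and (505,311), with their noses pointing up at the rail. The rail runs from (247,176) to (418,188), slightly tilted, with the blue tray at (249,292) and the yellow one at (154,284). The side view agrees. Next I'll fit the yaws.

```bash
cat > fit.py <<'E'
from h import *
im=cv2.imread("pics/top0.png");hsv=cv2.cvtColor(im,cv2.COLOR_BGR2HSV)
def rect(mask,roi,z,name):
    x0,y0,x1,y1=roi;m=np.zeros_like(mask);m[y0:y1,x0:x1]=mask[y0:y1,x0:x1]
    n,l,s,_=cv2.connectedComponentsWithStats(m);k=1+np.argmax(s[1:,4]);v,u=np.where(l==k)
    P=np.array([ray("top",a,b,z)[:2]*1000 for a,b in zip(u,v)],np.float32)
    c,(w,h),a=cv2.minAreaRect(P)
    q=P-P.mean(0);e=np.linalg.svd(q,full_matrices=False)[2][0]
    print(name,"c",np.round(c),"size",np.round((w,h)),"rectang",round(a,1),"pca",round(np.degrees(np.arctan2(e[1],e[0])),1),"n",len(u))
H,S,V=cv2.split(hsv)
grey=((S<70)&(V>60)).astype(np.uint8)
for n,r in dict(L1=(352,250,392,350),L2=(420,215,460,320),L3=(485,250,525,350)).items(): rect(grey,r,.012,n)
rect(((H>95)&(H<130)&(S>100)).astype(np.uint8),(190,225,310,360),.016,"blue")
rect(((H>23)&(H<36)&(S>170)).astype(np.uint8),(100,225,203,345),.016,"yellow")
rect((((H<14)|(H>170))&(S>120)).astype(np.uint8),(235,155,430,210),.03,"rail")
i=cams.camera_info("top");R=cv2.Rodrigues(np.array(i["rvec"]))[0];print("cam",-R.T@np.array(i["tvec"]))
a=cv2.resize(im[215:350,350:530],None,fx=4.4,fy=4.4,interpolation=cv2.INTER_CUBIC);cv2.imwrite("pics/c1.png",cv2.convertScaleAbs(a,alpha=1.6))
E
python3 fit.py
```

```text
L1 c [ 458. -103.] size [ 41. 139.] rectang 86.3 pca 176.4 n 1224
L2 c [ 521. -245.] size [139.  41.] rectang 4.0 pca -176.1 n 1174Traceback (most recent call last):
  File "fit.py", line 12, in <module>
    for n,r in dict(L1=(352,250,392,350),L2=(420,215,460,320),L3=(485,250,525,350)).items(): rect(grey,r,.012,n)
                                                                                             ~~~~^^^^^^^^^^^^^^^
  File "fit.py", line 6, in rect
    P=np.array([ray("top",a,b,z)[:2]*1000 for a,b in zip(u,v)],np.float32)
                ~~~^^^^^^^^^^^^^
  File "h.py", line 4, in ray
    i=cams.camera_info(cam);K=np.array(i["K"]);d=np.array(i["dist_coeffs"])
ValueError: time passes only in moves, steps and waits
```

```bash
sed -i 's/^def ray/import functools\ninfo=functools.lru_cache(None)(lambda c:cams.camera_info(c))\ndef ray/; s/i=cams.camera_info(cam)/i=info(cam)/' h.py; sed -i 's/i=cams.camera_info("top")/i=info("top")/' fit.py; python3 fit.py
```

```text
L1 c [ 458. -103.] size [ 41. 139.] rectang 86.3 pca 176.4 n 1224
L2 c [ 521. -245.] size [139.  41.] rectang 4.0 pca -176.1 n 1174
L3 c [ 454. -375.] size [ 39. 138.] rectang 86.5 pca 175.3 n 1066
blue c [495. 150.] size [206. 168.] rectang 0.0 pca -178.6 n 8135
yellow c [519. 346.] size [196. 170.] rectang 0.3 pca 152.7 n 3541
rail c [725. -25.] size [357.  49.] rectang 85.1 pca -95.3 n 3435
cam [ 0.40284037 -0.0074791   1.23532936]
```

View pics/c1.png

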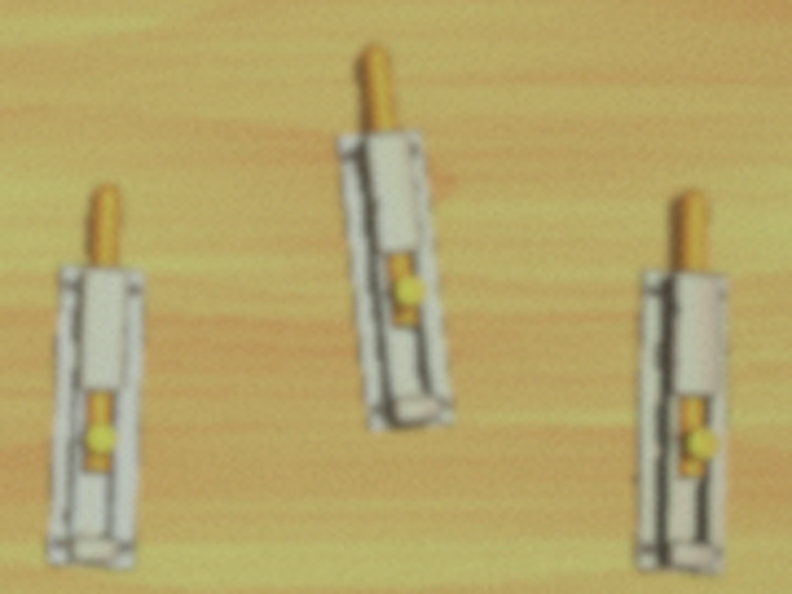

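The crop shows the grey plates clearly: the left latch leans slightly right, the middle one leans left and the right one is nearly straight. All have yaws within ±5°. I'll start with the left latch.

>>> servo_tool --deltas '[0,0,13,340,-631,-130,0.4,0,0,13,340,-631,-130,0.4,0,0,13,340,-631,-130,0.4,0,0,13,340,-631,-130,0.4,0,0,13,340,-631,-130,0.4,0,0,13,340,-631,-130,0.4,0,0,13,340,-631,-130,0.4,0,0,13,340,-631,-130,0.4,0,0,13,340,-631,-130,0.4,0,0,13,340,-631,-130,0.4,0,0,13,340,-631,-130,0.4,0,0,13,340,-631,-130,0.4]' --newtons 50

```text
time: 2.4
ee_pos: [0.5, -0.1071, 0.1007]
tool_rot: [0.034, 0.999, -0.0, -0.0]
ft_force: [0.2, 0.9, 0.8]
width: 0.0515
grasp_force: 0.0
```

>>> servo_tool --deltas '[0,0,0,0,0,-50,0.4,0,0,0,0,0,-80,0.4,0,0,0,0,0,-92,0.4,0,0,0,0,0,-92,0.4]'

```text
time: 2.9
ee_pos: [0.4994, -0.1045, 0.0094]
tool_rot: [0.033, 0.999, 0.0, -0.0]
ft_force: [0.4, -0.3, 0.2]
width: 0.0513
grasp_force: 0.0
```

```bash
python3 - <<'E'
from h import *
print(env.get_state()["ee_pos"],env.get_state()["ft_force"])
a=cams.capture("side")[230:380,200:400];cv2.imwrite("pics/s1.png",cv2.resize(a,None,fx=4,fy=4,interpolation=cv2.INTER_CUBIC))
E
```

```text
[ 0.49936119 -0.10450996  0.00939529] [ 0.36641931 -0.32525514  0.23091814]
```

View pics/s1.png

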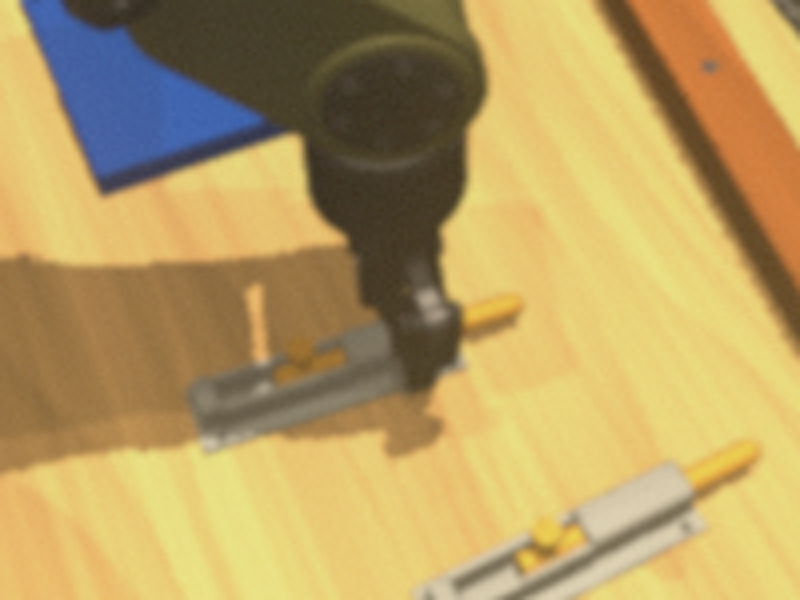

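The side crop shows the fingers astride the front block at about (420,340) and clear of the knob. Closing now.

>>> servo_tool --deltas '[0,0,0,0,0,-2,1,0,0,0,0,0,-2,1,0,0,0,0,0,-2,1,0,0,0,0,0,-2,1,0,0,0,0,0,4,1,0,0,0,0,0,8,1]' --newtons 60

```text
time: 3.7
ee_pos: [0.4993, -0.1046, 0.0178]
tool_rot: [0.033, 0.999, -0.0, 0.0]
ft_force: [0.3, -0.1, -2.8]
width: 0.0209
grasp_force: 58.7
```

>>> servo_tool --deltas '[0,0,-1.2,60,35,0,1,0,0,-1.2,110,63,0,1,0,0,-1.2,123,71,0,1,0,0,-1.2,123,71,0,1,0,0,-1.2,123,71,0,1]'

```text
time: 4.32
ee_pos: [0.6214, -0.034, 0.0171]
tool_rot: [0.044, 0.999, -0.0, -0.0]
ft_force: [-1.7, 0.1, -2.2]
width: 0.0207
grasp_force: 59.1
```

```bash
python3 - <<'E'
from h import *
print(env.get_state()["ee_pos"],env.get_state()["ft_force"])
for c in("top","side"):
    cams.capture(c)
    for n,z in(("nose_a",.023),("rail",0)):
      for r in models.place_of(c,n)[:3]: print(c,n,round(r["confidence"],2),(ray(c,*r["point"][::-1],z)[:2]*1000).round(),np.round(r["point"]))
im=cams.capture("side");cv2.imwrite("pics/s2.png",cv2.resize(im[190:340,270:470],None,fx=4,fy=4,interpolation=cv2.INTER_CUBIC))
E
```

```text
[ 0.62142448 -0.03404842  0.01710795] [-1.7411029   0.08778756 -2.21285413]
top nose_a 0.68 [ 558. -378.] [259. 505.]
top nose_a 0.48 [ 632. -246.] [224. 439.]
top nose_a 0.24 [ 456. -369.] [308. 503.]
top rail 0.75 [696. -27.] [197. 333.]
side nose_a 0.72 [ 566. -392.] [424. 402.]
side nose_a 0.61 [680. -44.] [264. 363.]
side nose_a 0.49 [ 630. -236.] [338. 387.]
side rail 0.83 [705. -19.] [260. 366.]
```

View pics/s2.png

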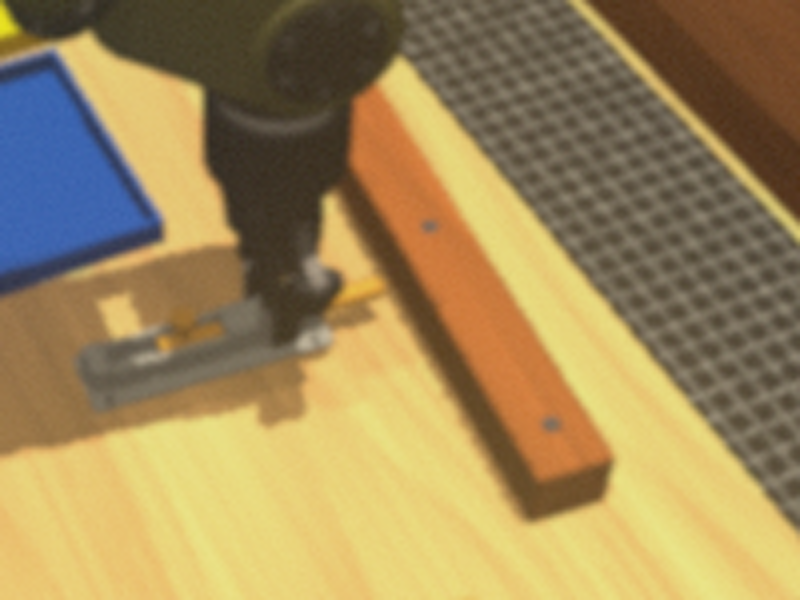

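The crop shows the nose at about (380,285), just short of the dark rail face. I'll creep forward.

>>> servo_tool --deltas '[0,0,0,4,-0.3,0,1,0,0,0,8,-0.7,0,1,0,0,0,12,-1,0,1,0,0,0,16,-1.4,0,1,0,0,0,16,-1.4,0,1]'

```text
time: 5.3
ee_pos: [0.6384, -0.035, 0.0171]
tool_rot: [0.044, 0.999, 0.0, -0.0]
ft_force: [-1.3, 0.5, -2.0]
width: 0.0204
grasp_force: 59.2
```

>>> servo_tool --deltas '[0,0,0,2,-0.2,0,1,0,0,0,4,-0.4,0,1,0,0,0,6,-0.5,0,1,0,0,0,8,-0.7,0,1]'

```text
time: 5.8
ee_pos: [0.6463, -0.0357, 0.0172]
tool_rot: [0.044, 0.999, 0.0, -0.0]
ft_force: [-4.2, 1.1, -2.7]
width: 0.0204
grasp_force: 59.2
```

>>> servo_tool --deltas '[0,0,0,1.5,-0.1,0,1,0,0,0,3,-0.3,0,1,0,0,0,4.5,-0.4,0,1]'

```text
time: 6.18
ee_pos: [0.6508, -0.036, 0.0172]
tool_rot: [0.044, 0.999, 0.0, -0.0]
ft_force: [-3.5, 1.6, -3.0]
width: 0.0208
grasp_force: 59.1
```

>>> servo_tool --deltas '[0,0,0,1.5,-0.1,0,1,0,0,0,3,-0.3,0,1,0,0,0,4.5,-0.4,0,1]'

```text
time: 6.55
ee_pos: [0.6552, -0.0364, 0.0172]
tool_rot: [0.044, 0.999, 0.0, -0.0]
ft_force: [-9.5, 2.2, -1.6]
width: 0.0204
grasp_force: 59.2
```

>>> servo_tool --deltas '[0,0,0,0.7,0,0,1,0,0,0,0.7,0,0,1]'

```text
time: 6.8
ee_pos: [0.6553, -0.0364, 0.017]
tool_rot: [0.044, 0.999, 0.0, -0.001]
ft_force: [-9.9, 1.2, -0.3]
width: 0.0206
grasp_force: 59.4
```

>>> servo_tool --deltas '[0,0,0,0.8,-0.1,0,1,0,0,0,0.8,-0.1,0,1]'

```text
time: 7.05
ee_pos: [0.6554, -0.0364, 0.0168]
tool_rot: [0.044, 0.999, 0.0, -0.002]
ft_force: [-15.0, 1.9, 2.1]
width: 0.0206
grasp_force: 59.6
```

```bash
python3 - <<'E'
from h import *
print(env.get_state()["ee_pos"],env.get_state()["ft_force"])
im=cams.capture("side");cv2.imwrite("pics/s3.png",cv2.resize(im[220:320,280:413],None,fx=6,fy=6,interpolation=cv2.INTER_CUBIC))
E
```

```text
[ 0.65543954 -0.03642644  0.01681717] [-14.9522909    1.92263536   2.14278377]
```

View pics/s3.png

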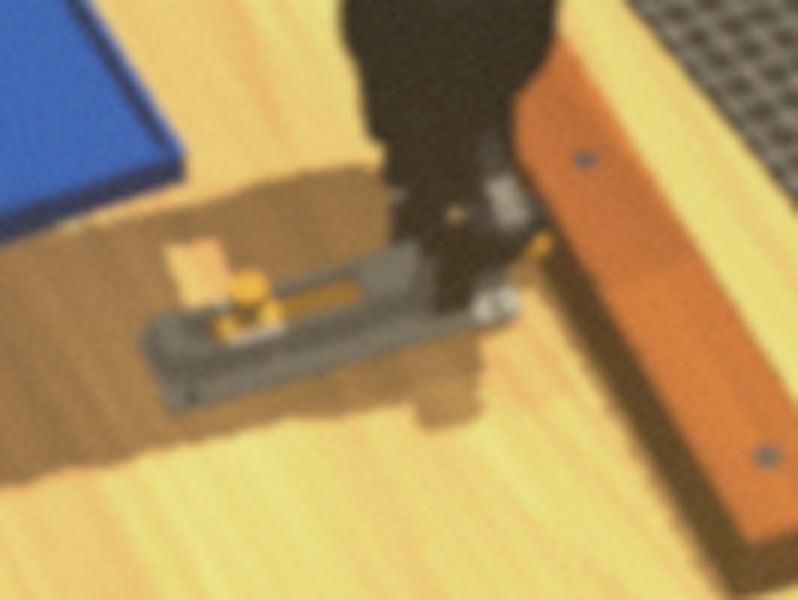

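```bash
cat > knob.py <<'E'
import sys
from h import *
def pts(tx,ty,zb,yaw,off=39):
    a=np.radians(yaw);u=np.array([np.cos(a),np.sin(a),0]);n=np.array([-u[1],u[0],0]);o=np.array([tx,ty,zb])-off*u
    f=lambda x,y,z:(o+x*u+y*n+[0,0,z])/1000
    P=dict(tailR=f(-70,-20,4),frontR=f(70,-20,4),knob_home=f(-46,0,36),knob_stuck=f(-32,0,36),tipS=f(88,0,14),tipH=f(74,0,14))
    return {k:proj("side",v)[0] for k,v in P.items()}
E
python3 - <<'E'
from knob import *
for k,v in pts(655.4,-36.4,9.4,-5).items(): print(k,v.round(1),((v-[280,220])*6).round())
E
```

```text
tailR [308.  287.2] [168. 403.]
frontR [367.3 270.3] [524. 302.]
knob_home [315.2 268. ] [211. 288.]
knob_stuck [321.3 266.4] [248. 278.]
tipS [371.3 259. ] [548. 234.]
tipH [365.6 260.6] [514. 244.]
```

The knob is at (248,283) in the crop. That matches the predicted stuck position (248,278), not home (211,288), and the arm stopped dead at 15 N. This is the seized latch, so it goes in the yellow tray.

>>> servo_tool --deltas '[0,0,0,-25,2,0,1,0,0,0,-40,20,45,1,0,0,5,-109,384,50,1,0,0,5,-109,384,50,1,0,0,5,-109,384,50,1,0,0,5,-109,384,50,1,0,0,5,-109,384,50,1,0,0,5,-109,384,50,1,0,0,5,-109,384,50,1,0,0,5,-109,384,50,1,0,0,5,-109,384,30,1,0,0,5,-109,384,20,1]'

```text
time: 8.6
ee_pos: [0.5476, 0.346, 0.0352]
tool_rot: [0.001, 1.0, -0.001, -0.001]
ft_force: [0.0, 0.4, -2.4]
width: 0.0203
grasp_force: 59.7
```

```bash
python3 - <<'E'
from h import *
s=env.get_state();print(s["ee_pos"],s["ft_force"],s["tool_rot"],s["time"])
im=cams.capture("top");cv2.imwrite("pics/t4.png",cv2.resize(im[225:350,90:310],None,fx=3.6,fy=3.6,interpolation=cv2.INTER_CUBIC))
E
```

```text
[0.54757687 0.34602601 0.03515144] [ 0.03811092  0.42921059 -2.38558603] [ 1.04237301e-03  9.99998847e-01 -5.63346702e-04 -9.50307604e-04] 8.6
```

View pics/t4.png

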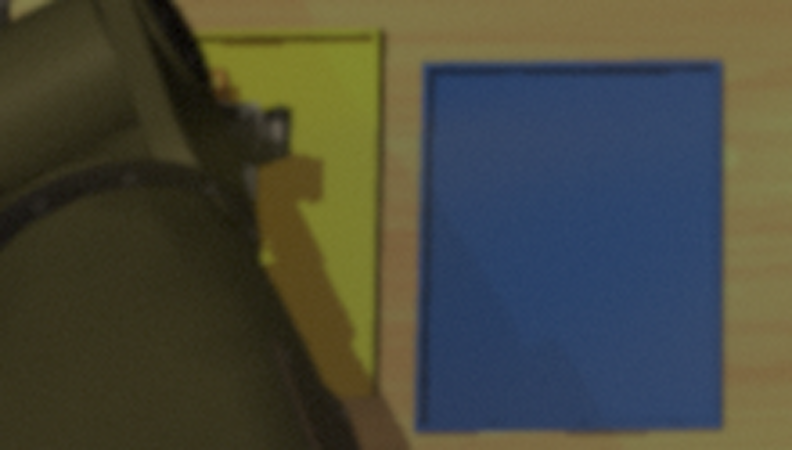

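The top view shows the latch over the yellow tray, its nose tip at (220,85) inside the far wall (row 38). The arm hides the rest. I'll lower it and release.

>>> servo_tool --deltas '[0,0,0,0,0,-15,1,0,0,0,0,0,-22,1,0,0,0,0,0,-25,1,0,0,0,0,0,-25,1]'

```text
time: 9.15
ee_pos: [0.5479, 0.3475, 0.0125]
tool_rot: [0.0, 1.0, 0.0, 0.0]
ft_force: [-0.2, 1.0, -2.6]
width: 0.0207
grasp_force: 59.7
```

>>> servo_tool --deltas '[0,0,0,0,0,-0.7,1,0,0,0,0,0,-0.7,1]'

```text
time: 9.4
ee_pos: [0.548, 0.3476, 0.0124]
tool_rot: [0.0, 1.0, 0.0, 0.0]
ft_force: [-3.3, -3.2, 5.3]
width: 0.021
grasp_force: 60.7
```

>>> servo_tool --deltas '[0,0,0,0,0,0,0.4,0,0,0,0,0,0,0.4,0,0,0,0,0,0,0.4,0,0,0,0,0,30,0.4,0,0,0,0,0,85,0.4,0,0,5,12,-588,85,0.4,0,0,5,12,-588,85,0.4,0,0,5,12,-588,85,0.4,0,0,5,12,-588,85,0.4,0,0,5,12,-588,85,0.4,0,0,5,12,-588,85,0.4,0,0,5,12,-588,85,0.4]'

```text
time: 10.9
ee_pos: [0.5566, -0.092, 0.0969]
tool_rot: [-0.043, 0.999, -0.0, 0.0]
ft_force: [1.1, 0.2, -0.3]
width: 0.0515
grasp_force: 0.0
```

```bash
python3 - <<'E'
from h import *
s=env.get_state();print(s["ee_pos"],s["tool_rot"],s["width"])
im=cams.capture("side");top=cams.capture("top")
a=cv2.resize(im[130:255,170:320],None,fx=3.2,fy=3.2,interpolation=cv2.INTER_CUBIC)
b=cv2.resize(top[225:350,105:205],None,fx=3.2,fy=3.2,interpolation=cv2.INTER_CUBIC)
cv2.imwrite("pics/t5.png",np.hstack([a,b]))
E
```

```text
[ 0.55658456 -0.09202289  0.09686587] [-4.33569041e-02  9.99059593e-01 -7.30187293e-05  3.21479367e-04] 0.051549520595143984
```

View pics/t5.png

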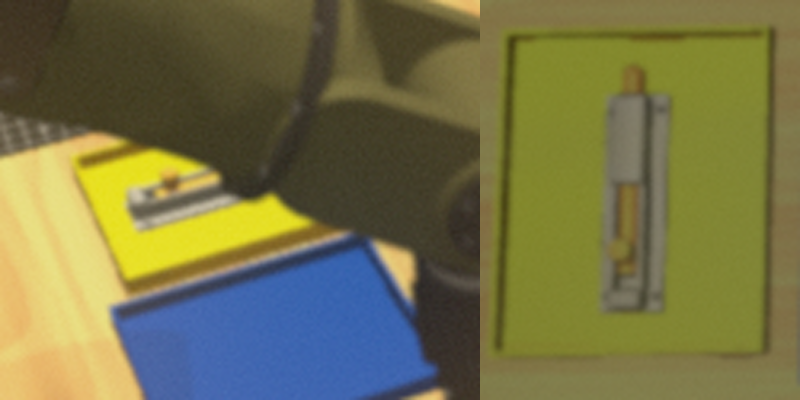

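The latch lies flat in the yellow tray; in the right panel it runs from (635,65) to (632,310), clear of the walls. Now the middle latch.

>>> servo_tool --deltas '[0,0,0,3,-62,0,0.4,0,0,0,3,-124,0,0.4,0,0,0,3,-151,-20,0.4,0,0,0,3,-151,-50,0.4,0,0,0,3,-151,-80,0.4,0,0,0,3,-151,-89,0.4,0,0,0,3,-151,-89,0.4]'

```text
time: 11.88
ee_pos: [0.5599, -0.2407, 0.0078]
tool_rot: [-0.044, 0.999, 0.0, -0.0]
ft_force: [-1.0, -0.1, 0.7]
width: 0.0513
grasp_force: 0.0
```

>>> servo_tool --deltas '[0,0,0,0,0,0,1,0,0,0,0,0,0,1,0,0,0,0,0,0,1,0,0,0,0,0,0,1,0,0,0,0,0,5,1,0,0,0,0,0,10,1,0,0,-4,10,60,10,1,0,0,-10,35,122,10,1,0,0,-10,50,182,10,1,0,0,-10,60,206,10,1,0,0,-10,60,206,10,1]'

```text
time: 13.25
ee_pos: [0.6201, -0.0329, 0.0177]
tool_rot: [0.042, 0.999, 0.0, 0.0]
ft_force: [0.5, -0.3, -2.5]
width: 0.0203
grasp_force: 59.3
```

>>> servo_tool --deltas '[0,0,0,4,-0.3,0,1,0,0,0,8,-0.7,0,1,0,0,0,12,-1,0,1,0,0,0,16,-1.4,0,1,0,0,0,20,-1.7,0,1,0,0,0,24,-2.1,0,1,0,0,0,28,-2.4,0,1]'

```text
time: 14.12
ee_pos: [0.6479, -0.0374, 0.0175]
tool_rot: [0.044, 0.999, -0.0, -0.0]
ft_force: [-2.5, -2.2, -2.5]
width: 0.0204
grasp_force: 59.3
```

>>> servo_tool --deltas '[0,0,0,2,-0.2,0,1,0,0,0,4,-0.4,0,1]'

```text
time: 14.38
ee_pos: [0.6517, -0.0378, 0.0175]
tool_rot: [0.044, 0.999, -0.0, -0.0]
ft_force: [-3.6, -1.8, -2.7]
width: 0.0204
grasp_force: 59.3
```

>>> servo_tool --deltas '[0,0,0,1.5,-0.1,0,1,0,0,0,3,-0.3,0,1]'

```text
time: 14.62
ee_pos: [0.6547, -0.0381, 0.0175]
tool_rot: [0.044, 0.999, -0.0, -0.0]
ft_force: [-3.1, -1.7, -2.4]
width: 0.0204
grasp_force: 59.2
```

>>> servo_tool --deltas '[0,0,0,2,-0.2,0,1,0,0,0,4,-0.4,0,1]'

```text
time: 14.88
ee_pos: [0.6588, -0.0384, 0.0175]
tool_rot: [0.044, 0.999, 0.0, -0.0]
ft_force: [-2.5, -1.5, -3.0]
width: 0.0205
grasp_force: 59.2
```

>>> servo_tool --deltas '[0,0,0,1.5,-0.1,0,1,0,0,0,3,-0.3,0,1]'

```text
time: 15.12
ee_pos: [0.6618, -0.0388, 0.0175]
tool_rot: [0.044, 0.999, 0.0, -0.0]
ft_force: [-3.1, -1.3, -3.6]
width: 0.02
grasp_force: 59.2
```

>>> servo_tool --deltas '[0,0,0,1.5,-0.1,0,1,0,0,0,2.5,-0.2,0,1]'

```text
time: 15.38
ee_pos: [0.6643, -0.039, 0.0176]
tool_rot: [0.044, 0.999, -0.0, -0.0]
ft_force: [-3.4, -1.5, -4.4]
width: 0.0204
grasp_force: 59.2
```

>>> servo_tool --deltas '[0,0,0,1,-0.1,0,1,0,0,0,2,-0.2,0,1]'

```text
time: 15.62
ee_pos: [0.6662, -0.0392, 0.0176]
tool_rot: [0.044, 0.999, 0.0, -0.0]
ft_force: [-3.4, -1.2, -3.6]
width: 0.0205
grasp_force: 59.2
```

>>> servo_tool --deltas '[0,0,0,0.8,-0.1,0,1,0,0,0,1.5,-0.1,0,1]'

```text
time: 15.88
ee_pos: [0.6672, -0.0392, 0.0174]
tool_rot: [0.044, 0.999, 0.0, -0.001]
ft_force: [-9.3, -1.4, -1.2]
width: 0.0207
grasp_force: 59.4
```

>>> servo_tool --deltas '[0,0,0,0.8,-0.1,0,1,0,0,0,0.8,-0.1,0,1]'

```text
time: 16.12
ee_pos: [0.6674, -0.0393, 0.0172]
tool_rot: [0.044, 0.999, 0.0, -0.002]
ft_force: [-13.3, -1.2, -0.3]
width: 0.0204
grasp_force: 59.7
```

```bash
python3 - <<'E'
from knob import *
s=env.get_state();e=s["ee_pos"]*1000 if isinstance(s["ee_pos"],np.ndarray) else np.array(s["ee_pos"])*1000
print(e.round(1),np.round(s["ft_force"],1))
for k,v in pts(e[0],e[1],9.9,-5).items(): print(k,((v-[280,220])*6).round())
im=cams.capture("side");cv2.imwrite("pics/s6.png",cv2.resize(im[220:320,280:413],None,fx=6,fy=6,interpolation=cv2.INTER_CUBIC))
E
```

```text
[667.4 -39.3  17.2] [-13.3  -1.2  -0.3]
tailR [202. 397.]
frontR [556. 296.]
knob_home [245. 282.]
knob_stuck [281. 272.]
tipS [579. 229.]
tipH [545. 238.]
```

View pics/s6.png

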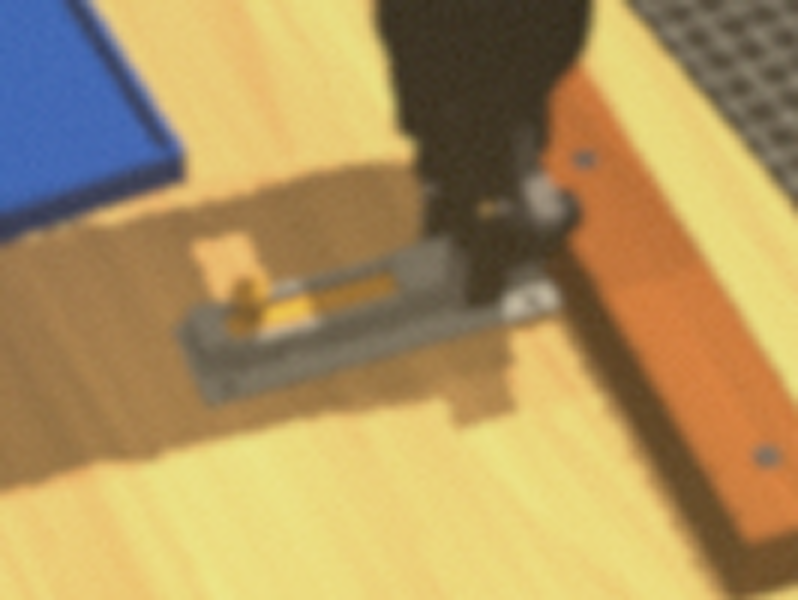

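The knob is at (250,290), matching home (245,282), and the plate sits against the rail. This one is good, so it goes in the blue tray.

>>> servo_tool --deltas '[0,0,0,-25,2,0,1,0,0,0,-40,20,35,1,0,0,5,-134,227,40,1,0,0,5,-134,227,40,1,0,0,5,-134,227,40,1,0,0,5,-134,227,40,1,0,0,5,-134,227,40,1,0,0,5,-134,227,40,1,0,0,5,-134,227,15,1,0,0,5,-134,227,2,1,0,0,5,-134,227,-4,1,0,0,5,-134,227,-4,1]'

```text
time: 17.68
ee_pos: [0.5349, 0.1873, 0.0138]
tool_rot: [0.001, 1.0, 0.0, 0.0]
ft_force: [0.8, 0.1, -2.5]
width: 0.0204
grasp_force: 59.6
```

>>> servo_tool --deltas '[0,0,0,0,0,-0.8,1,0,0,0,0,0,-1.3,1]'

```text
time: 17.92
ee_pos: [0.535, 0.1875, 0.0131]
tool_rot: [0.0, 1.0, 0.0, 0.001]
ft_force: [-3.8, -2.8, 11.0]
width: 0.02
grasp_force: 61.3
```

>>> servo_tool --deltas '[0,0,0,0,0,0,0.55,0,0,0,0,0,0,0.55,0,0,0,0,0,0,0.55,0,0,0,0,0,30,0.55,0,0,0,0,0,85,0.5,0,0,-2.5,-42,-565,85,0.4,0,0,-2.5,-42,-565,85,0.4,0,0,-2.5,-42,-565,85,0.4,0,0,-2.5,-42,-565,85,0.4,0,0,-2.5,-42,-565,85,0.4,0,0,-2.5,-42,-565,85,0.4,0,0,-2.5,-42,-565,85,0.4]'

```text
time: 19.42
ee_pos: [0.5016, -0.2507, 0.0974]
tool_rot: [0.022, 1.0, -0.0, 0.0]
ft_force: [0.9, 1.5, 0.3]
width: 0.0516
grasp_force: 0.0
```

>>> servo_tool --deltas '[0,0,0,-4,-62,0,0.4,0,0,0,-9,-124,0,0.4,0,0,0,-9,-129,0,0.4,0,0,0,-9,-129,0,0.4]'

```text
time: 19.92
ee_pos: [0.4929, -0.3775, 0.0969]
tool_rot: [0.022, 1.0, 0.0, -0.0]
ft_force: [0.6, 0.3, -0.3]
width: 0.0513
grasp_force: 0.0
```

```bash
python3 - <<'E'
from h import *
cams.capture("top");cams.capture("side")
for c in("top","side"):
  for r in models.place_of(c,"latch_a")[:4]: print(c,round(r["confidence"],2),(ray(c,*r["point"][::-1],0)[:2]*1000).round())
E
```

```text
top 0.96 [509. 351.]
top 0.95 [490. 184.]
top 0.4 [720. 250.]
side 0.65 [515. 354.]
side 0.59 [ 455. -378.]
```

>>> servo_tool --deltas '[0,0,0,0,0,-50,0.4,0,0,0,0,0,-80,0.4,0,0,0,0,0,-89,0.4,0,0,0,0,0,-89,0.4,0,0,0,0,0,-89,1,0,0,0,0,0,-89,1,0,0,0,0,0,-89,1,0,0,0,0,0,-89,1,0,0,0,0,0,-84,1,0,0,0,0,0,-79,1]'

```text
time: 21.38
ee_pos: [0.493, -0.3776, 0.0187]
tool_rot: [0.022, 1.0, 0.0, -0.0]
ft_force: [0.1, -0.6, -2.8]
width: 0.0204
grasp_force: 58.8
```

>>> servo_tool --deltas '[0,0,-2.5,21,57,0,1,0,0,-2.5,42,114,0,1,0,0,-2.5,63,171,0,1,0,0,-2.5,84,228,0,1,0,0,-2.5,105,285,0,1,0,0,-2.5,120,325,0,1,0,0,-2.5,127,342,0,1,0,0,-2.5,127,342,0,1]'

```text
time: 22.38
ee_pos: [0.6202, -0.0351, 0.0183]
tool_rot: [0.043, 0.999, -0.0, -0.0]
ft_force: [-0.3, -0.1, -3.1]
width: 0.0205
grasp_force: 59.1
```

>>> servo_tool --deltas '[0,0,0,4,-0.3,0,1,0,0,0,8,-0.7,0,1,0,0,0,12,-1,0,1,0,0,0,16,-1.4,0,1,0,0,0,20,-1.7,0,1,0,0,0,24,-2.1,0,1,0,0,0,28,-2.4,0,1]'

```text
time: 23.25
ee_pos: [0.6477, -0.0385, 0.018]
tool_rot: [0.044, 0.999, -0.0, -0.001]
ft_force: [-5.7, -3.4, -0.6]
width: 0.0203
grasp_force: 59.4
```

>>> servo_tool --deltas '[0,0,0,2,-0.2,0,1,0,0,0,4,-0.4,0,1]'

```text
time: 23.5
ee_pos: [0.6517, -0.0389, 0.018]
tool_rot: [0.044, 0.999, -0.0, -0.001]
ft_force: [-5.0, -2.4, -0.4]
width: 0.0204
grasp_force: 59.4
```

>>> servo_tool --deltas '[0,0,0,1.5,-0.1,0,1,0,0,0,3,-0.3,0,1]'

```text
time: 23.75
ee_pos: [0.6547, -0.0392, 0.018]
tool_rot: [0.044, 0.999, -0.0, -0.001]
ft_force: [-5.9, -2.8, -0.3]
width: 0.0206
grasp_force: 59.4
```

>>> servo_tool --deltas '[0,0,0,1.5,-0.1,0,1,0,0,0,3,-0.3,0,1]'

```text
time: 24.0
ee_pos: [0.6577, -0.0395, 0.0181]
tool_rot: [0.044, 0.999, -0.0, -0.001]
ft_force: [-5.3, -1.6, 0.1]
width: 0.0204
grasp_force: 59.4
```

>>> servo_tool --deltas '[0,0,0,1.5,-0.1,0,1,0,0,0,3,-0.3,0,1]'

```text
time: 24.25
ee_pos: [0.6607, -0.0399, 0.018]
tool_rot: [0.044, 0.999, -0.0, -0.001]
ft_force: [-5.7, -3.1, -0.7]
width: 0.0202
grasp_force: 59.4
```

>>> servo_tool --deltas '[0,0,0,1.5,-0.1,0,1,0,0,0,2.5,-0.2,0,1]'

```text
time: 24.5
ee_pos: [0.6632, -0.0401, 0.0181]
tool_rot: [0.044, 0.999, -0.0, -0.001]
ft_force: [-5.6, -1.6, -0.8]
width: 0.0203
grasp_force: 59.4
```

>>> servo_tool --deltas '[0,0,0,1,-0.1,0,1,0,0,0,2,-0.2,0,1]'

```text
time: 24.75
ee_pos: [0.6652, -0.0403, 0.0181]
tool_rot: [0.044, 0.999, -0.0, -0.001]
ft_force: [-4.8, -2.0, -0.9]
width: 0.0202
grasp_force: 59.4
```

>>> servo_tool --deltas '[0,0,0,0.7,-0.1,0,1,0,0,0,1.2,-0.1,0,1]'

```text
time: 25.0
ee_pos: [0.6664, -0.0404, 0.0181]
tool_rot: [0.044, 0.999, -0.0, -0.001]
ft_force: [-6.1, -3.2, 0.4]
width: 0.0203
grasp_force: 59.4
```

>>> servo_tool --deltas '[0,0,0,0.7,-0.1,0,1,0,0,0,1.2,-0.1,0,1]'

```text
time: 25.25
ee_pos: [0.6676, -0.0405, 0.0181]
tool_rot: [0.044, 0.999, -0.0, -0.001]
ft_force: [-5.8, -2.4, -1.1]
width: 0.0202
grasp_force: 59.4
```

>>> servo_tool --deltas '[0,0,0,0.8,-0.1,0,1,0,0,0,0.8,-0.1,0,1]'

```text
time: 25.5
ee_pos: [0.668, -0.0406, 0.018]
tool_rot: [0.044, 0.999, -0.0, -0.001]
ft_force: [-9.1, -2.0, 0.6]
width: 0.0204
grasp_force: 59.6
```

>>> servo_tool --deltas '[0,0,0,0.8,-0.1,0,1,0,0,0,0.8,-0.1,0,1]'

```text
time: 25.75
ee_pos: [0.6682, -0.0406, 0.0178]
tool_rot: [0.044, 0.999, -0.0, -0.002]
ft_force: [-14.0, -2.1, 3.5]
width: 0.0206
grasp_force: 59.9
```

>>> servo_tool --deltas '[0,0,0,0.3,0,0,1,0,0,0,0.3,0,0,1]'

```text
time: 26.0
ee_pos: [0.6682, -0.0406, 0.0178]
tool_rot: [0.044, 0.999, -0.0, -0.003]
ft_force: [-16.1, -2.0, 4.4]
width: 0.0203
grasp_force: 60.0
```

>>> servo_tool --deltas '[0,0,0,-25,2,0,1,0,0,0,-40,20,35,1,0,0,5,-135,155,40,1,0,0,5,-135,155,40,1,0,0,5,-135,155,40,1,0,0,5,-135,155,40,1,0,0,5,-135,155,40,1,0,0,5,-135,155,15,1,0,0,5,-135,155,2,1,0,0,5,-135,155,-3.5,1,0,0,5,-135,155,-3.5,1]'

```text
time: 27.38
ee_pos: [0.5352, 0.1145, 0.0149]
tool_rot: [0.001, 1.0, -0.0, 0.0]
ft_force: [-0.1, -0.4, -1.7]
width: 0.02
grasp_force: 59.4
```

>>> servo_tool --deltas '[0,0,0,0,0,-0.6,1,0,0,0,0,0,-0.8,1]'

```text
time: 27.62
ee_pos: [0.535, 0.1148, 0.0143]
tool_rot: [0.0, 1.0, 0.0, 0.0]
ft_force: [1.1, 0.3, -1.4]
width: 0.0205
grasp_force: 59.4
```

>>> servo_tool --deltas '[0,0,0,0,0,-0.5,1,0,0,0,0,0,-1,1]'

```text
time: 27.88
ee_pos: [0.5351, 0.1149, 0.014]
tool_rot: [0.0, 1.0, -0.0, 0.0]
ft_force: [-7.0, -0.8, 16.1]
width: 0.0202
grasp_force: 61.6
```

>>> servo_tool --deltas '[0,0,0,0,0,0,0.55,0,0,0,0,0,0,0.55,0,0,0,0,0,0,0.55,0,0,0,0,0,30,0.55,0,0,0,0,0,80,0.5,0,0,0,-60,-300,130,0.5,0,0,0,-60,-300,130,0.5,0,0,0,-60,-300,130,0.5,0,0,0,-60,-300,130,0.5,0,0,0,-60,-300,130,0.5,0,0,0,-60,-300,130,0.5]'

```text
time: 29.25
ee_pos: [0.4743, -0.1885, 0.1437]
tool_rot: [0.003, 1.0, -0.0, 0.001]
ft_force: [0.1, 1.0, -0.7]
width: 0.0429
grasp_force: 0.0
```

```bash
python3 - <<'E'
from h import *
s=env.get_state();print(s["ee_pos"],s["time"],s["ft_force"])
im=cams.capture("side");top=cams.capture("top")
a=cv2.resize(im[140:290,170:340],None,fx=2.3,fy=2.3,interpolation=cv2.INTER_CUBIC)
b=cv2.resize(top[150:352,105:305],None,fx=2,fy=2,interpolation=cv2.INTER_CUBIC)[:404]
a=cv2.copyMakeBorder(a,0,404-a.shape[0],0,0,cv2.BORDER_CONSTANT)
cv2.imwrite("pics/end.png",cv2.convertScaleAbs(np.hstack([a,b]),alpha=1.3))
E
```

```text
[ 0.47425501 -0.18852403  0.14366738] 29.25 [ 0.1487175   0.98852539 -0.70031482]
```

View pics/end.png

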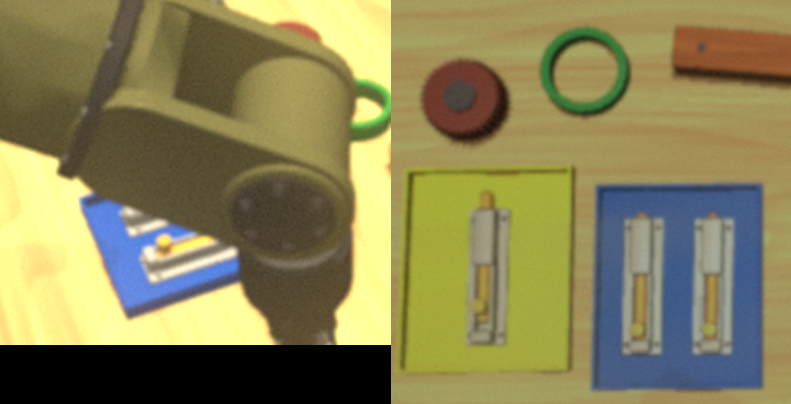

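The picture shows both good latches side by side and flat in the blue tray, at (642,285) and (713,285) with their knobs home. The stuck one lies flat in the yellow tray at (488,270), and the visible bystanders haven't moved. Handing in.

```bash
python3 -c "
from cell import job
print(job.finish_job())"
```

```text
the job is handed in; nothing more can be done
None
```

The job is handed in at about 29 s of the 72 s: the two barrel bolts that slid fully home lie flat side by side in the blue tray, and the seized one, pushed in as far as it goes, lies flat in the yellow tray, with readings during pressing no higher than about 17 N.

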